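# Load a click-indexed sample changer

### The arm

A 6-joint arm with a two-finger parallel gripper is mounted at the origin on the work surface. World frame = base frame: x ahead of the robot, y to its left, z up, the work surface at z = 0. Lengths are in m, angles in degrees, forces in N, time in s.
With the tool pointing down it reaches from about 0.25 to 0.725 m from the base axis. Payload 9.7 kg.
Tool frame: the origin (TCP) lies at the very end of the fingers, on their centre line; the grasp point (between the pads) lies grasp_offset behind it (grasp_offset is the distance from the TCP to the grasp point, in m); z points along the fingers, y is the line along which they close (so a half turn about z gives the same grasp; the last joint's range is limited). The gripper opens to 85 mm and grips with 20 to 120 N. Pads are 22 mm wide; open, the fingers measure 114 mm over their backs; the gripper's body (76 mm by 85 mm) begins 54 mm behind the grasp point. The pads swing forward as they close: fully open they stand 13 mm farther back than shut.
Start: joints at [-64.859, 4.979, 10.078, 95.1, 0, 90], TCP at [0.234, -0.498, 0.231] pointing down, gripper open.
Joint ranges: [-179.16, 179.16], [-48.56, 103.87], [-65.8, 70.77], [-126.05, 130.52], [-82.76, 87.17], [-180, 180]. Speed limits (degrees/s): [127.2, 127.2, 147.25, 180, 180, 180].

### API

Orientations are given as [roll, pitch, yaw] about the fixed x, y, z axes, in that order (R = Rz(yaw) Ry(pitch) Rx(roll)).
In Python, from workcell import get_obs, camera, calibration, job_done, recognise, cut_out, mark_of, grasp_offset gives the robot as it stands.
- The arm moves only by the tool servo_tool, never from a script. Its argument "moves" is a list of rows, each a list of 3 entries, a list of its own where there are three numbers: the turn, a rotation vector about the tool's x, y, z in degrees, then the shift along the tool's x, y, z in m, then the opening in per cent of the stroke, from 0 (shut) to 100 (fully open). In form: [[[ax, ay, az], [x, y, z], claw], ...]. A call has 1 to 12 rows; each row shifts and turns the commanded pose from where the row before left it, along the tool's axes as they then stand; what a row does not reach is not made up. A row lasts 1/10 s, in which the tool goes at most 50 mm and 8.59 degrees, less where a joint would pass 70% of its speed; a pose out of reach is approached as far as the arm can. A call is refused whole if a number of a shift passes 0.05 or a number of a turn 8.59, either way. A call with a gripper value outside its range is refused whole. The fingers move at their own pace and stop on an object; "force" is the grip in N (left out, the last holds). Time passes only in rows, so rows that do not move let the fingers close. It gives the time, the measured TCP pose, the force, the opening and the grip force at its end, in the units of the state.
- get_obs(): the state, without advancing time (a new reading comes with each control period).
- camera(name): name is "scene" or "top"; returns (picture, depth): 420x560x3 uint8, red, green, blue; 420x560 float32, m along the optical axis (not along the pixel's ray), 0 where there is no reading.
- calibration(name): a dict with "camera_matrix" (3x3 intrinsics, pixels), "R" (3x3) and "t" (3): a world point X has camera coordinates R X + t. Camera axes: x right, y down, z forward; pixel columns grow to the right and rows downward; lengths in m; the calibration is good to about 2 mm. A picture is of the moment at which its call begins. calibration takes no time and is no camera call.
- job_done(): hands the job in; it is judged then, once.
Trained networks look in the newest picture that a camera, given by its name, has taken for a name from the list of things; names that differ only in an ending like _2 or _b are one class to them, and where a whole thing is asked for, a point or a joint stands for the part that bears it (a point fixed in the world has none). Each returns a list of dicts, best first, with "score" (0 to 1); they miss things now and then, are a little off and sometimes report something else, mostly with a low value. They report only what shows in the picture. A call takes as long as a camera call. They do not tell look-alikes from the thing itself.
- recognise(name, camera): "xyz" ([x, y, z] in m, in the coordinates of the camera as it stood for that picture, good to about 4 mm: the middle of the surface that is visible of it).
- cut_out(name, camera): "mask" (420x560 bool, what is visible of it).
- mark_of(name, camera): "xyz" ([x, y, z] in m, in the coordinates of the camera as it stood for that picture, good to about 4 mm: a listed point, or the origin of a listed thing).
The state is a dict: "time": time; "q": joint angles; "qd": joint speeds; "joint_efforts": joint torques, N m; "ee_pos": TCP position; "tcp_rot": TCP orientation; "wrist_force": force on the tool from outside, world axes, zero at the start; "torque": the same for the moment, N m; "opening": finger opening in m; "grasp_force": force on a finger pad.
Only numpy, scipy, OpenCV 4.12 (cv2) and the standard library are available. Lean on these libraries where they do the work, as an engineer would, in place of code of your own. Each camera call takes 0.05 s, during which the arm holds its last target. There are 200 camera calls.

### The job

Load the sample changer: park its port cover on the cork pad and wind the dial back to its counter-clockwise stop, then, counting clicks from the stop, stand each sample that is there upright in its own bay through the port, in this order: tall round vial at click 1, square bottle at click 2, six-sided jar at click 4, low round jar at click 5. When all are in, wind the dial back to its stop and lay the cover squarely over the port again, closing it. Leave the other things on the bench alone.

Things in the scene. Friction and masses are not known exactly. Their poses are not given: they have to be found in the camera images.
- changer: Manual sample changer, fixed: white base 244 x 244 mm, a carousel of twelve open bays above it, a 4 mm clear guard (244 x 244 mm, top 88 mm above the bench) over the carousel on four corner posts, and in its middle above the guard the dial that turns the carousel. Origin: on the carousel's axis at bench level; x points from the port side to the opposite side, z up.
- port (a point): Centre of the port cover's place, level with the guard's top (88 mm), 86 mm from the carousel's axis on the changer's -x side; axes as the changer's. The port is a notch in the guard, 68 mm wide (y), from 46 mm from the axis out through the guard's -x edge at 122 mm. Only the bay that stands under it (middle 92 mm from the axis, on the changer's -x line) can be loaded.
- dial (a joint): Angle of the dial, and of the carousel fixed to it, in rad, clockwise from above positive. Detented: one click every 30 degrees (0.524 rad), 0 at the counter-clockwise stop, last click 7 at 3.67 rad. Let go, it snaps into the nearest click; turning takes about 0.1 N m, plus 0.1 per rad/s. Each click is one bay: with the dial k clicks from the stop, bay k is under the port. May be turned either way.
- dial_grip (a point): Point on the dial's vertical axis, 118 mm above the bench, in the upper half of its grip: a black bar 46 mm long, 14 mm thick, from 98 to 128 mm above the bench, on a 48 mm disc. The bar lies along this point's x; a white mark at its -x end is the pointer. At the stop it points along the changer's -x, to the port and the longer tick; the other ticks are the clicks.
- cover: Port cover, loose: grey plate 100 x 130 x 5 mm (its x, y) with an upright black grip bar on its middle, 14 mm thick (x), 50 mm long (y), top 31 mm above the plate's underside. Mass 0.25 kg. Origin: centre of the underside. At the start it lies on the guard over the port, its x along the changer's x, roughly centred on the port.
- pad: Cork pad fixed on the bench, 100 x 130 x 3 mm, a parking place for the port cover. Origin: centre of its underside.
- mat: Blue mat fixed on the bench, 220 x 250 x 3 mm, on which the samples stand at the start. Origin: centre of its underside.
- tall_vial: Tall round vial, amber glass with white cap, plain cylinder 28 mm across, 48 mm high. Belongs in bay 1. Topples if jerked. Origin: centre of its underside, z up. May be absent.
- square_bottle: Square bottle, amber with white cap, 28 x 28 mm, straight sides along its x and y, 42 mm high. Belongs in bay 2. Origin: centre of its underside. May be absent.
- hex_jar: Six-sided jar, amber with white cap, 28 mm across flats, 42 mm high; flats face its own +x and every 60 degrees from there. Belongs in bay 4. Origin: centre of its underside. May be absent.
- low_jar: Low round jar, amber with white cap, plain cylinder 34 mm across, 32 mm high. Belongs in bay 5. Origin: centre of its underside. May be absent.
- spray: Bystander: spray-cleaner bottle, 60 mm across, 160 mm high. Leave it alone.
- driver: Bystander: screwdriver lying on the bench. Leave it alone.
- bay1 (a point): Middle of the floor of bay 1, 25 mm above the bench, 92 mm from the carousel's axis; turns with the dial. A bay is a wedge 30 degrees wide between radial fences 3 mm thick (tops 45 mm above the bench), from a hub of 60 mm radius (top 37 mm) to a rim 112 to 115 mm from the axis (top 33 mm).
- bay2 (a point): Middle of the floor of bay 2, 25 mm above the bench, 92 mm from the carousel's axis; turns with the dial. Shaped like bay 1.
- bay4 (a point): Middle of the floor of bay 4, 25 mm above the bench, 92 mm from the carousel's axis; turns with the dial. Shaped like bay 1.
- bay5 (a point): Middle of the floor of bay 5, 25 mm above the bench, 92 mm from the carousel's axis; turns with the dial. Shaped like bay 1.
Mind the look-alikes: they are no part of the job. Leave any green look-alike of the low_jar alone. What is shaped like the tall_vial but green is not meant.

How it is judged (in metres and radians):
On the way, in this order (a step that is already met when the one before it is completed fails the run):
1. the port cover lies on the cork pad and the dial is back at its stop (0 clicks) (horizontal distance between cover and pad below 0.06 m and height (world z) of cover below 0.012 m and contact force between the fingers and cover below 0.1 N and value of joint dial below 0.12 rad), for 0.2 s.
2. the tall round vial (if present) stands let go of in bay 1 (horizontal distance between tall_vial and bay1 below 0.021 m and z of tall_vial in the frame of bay1 between -0.004 and 0.005 m and angle between tall_vial's own z axis and vertical below 0.15 rad and contact force between the fingers and tall_vial below 0.1 N), for 0.2 s.
3. the square bottle (if present) stands let go of in bay 2 (horizontal distance between square_bottle and bay2 below 0.021 m and z of square_bottle in the frame of bay2 between -0.004 and 0.005 m and angle between square_bottle's own z axis and vertical below 0.15 rad and contact force between the fingers and square_bottle below 0.1 N), for 0.2 s.
4. the six-sided jar (if present) stands let go of in bay 4 (horizontal distance between hex_jar and bay4 below 0.021 m and z of hex_jar in the frame of bay4 between -0.004 and 0.005 m and angle between hex_jar's own z axis and vertical below 0.15 rad and contact force between the fingers and hex_jar below 0.1 N), for 0.2 s.
5. the low round jar (if present) stands let go of in bay 5 (horizontal distance between low_jar and bay5 below 0.021 m and z of low_jar in the frame of bay5 between -0.004 and 0.005 m and angle between low_jar's own z axis and vertical below 0.15 rad and contact force between the fingers and low_jar below 0.1 N), for 0.2 s.
6. the loaded carousel is wound back: dial at its stop (0 clicks) (value of joint dial below 0.12 rad), for 0.2 s.
At the end, for the whole second after the job is handed in: Every present sample stands upright (0.15 rad) on the floor of its own bay (within 21 mm of its middle: 1, 2, 4, 5), the dial is at its stop (below 0.12 rad), the cover lies flat on the guard within 12 mm of the port centre, square to it within 0.15 rad; all at rest (horizontal distance between tall_vial and bay1 below 0.021 m and z of tall_vial in the frame of bay1 between -0.004 and 0.005 m and angle between each of tall_vial, square_bottle, hex_jar, low_jar's own z axis and vertical below 0.15 rad and linear speed of each of tall_vial, square_bottle, hex_jar, low_jar, cover below 0.02 m/s and horizontal distance between square_bottle and bay2 below 0.021 m and z of square_bottle in the frame of bay2 between -0.004 and 0.005 m and horizontal distance between hex_jar and bay4 below 0.021 m and z of hex_jar in the frame of bay4 between -0.004 and 0.005 m and horizontal distance between low_jar and bay5 below 0.021 m and z of low_jar in the frame of bay5 between -0.004 and 0.005 m and value of joint dial below 0.12 rad and horizontal distance between cover and port below 0.012 m and angle between the x axis of cover and the x axis of changer, either way round below 0.15 rad and z of cover in the frame of port between -0.004 and 0.004 m and angle between cover's own z axis and vertical below 0.06 rad); the robot touches nothing.
It fails at once if the spray is pushed more than 40 mm from its place (distance of spray from where it was at the start of the episode above 0.04 m).
It fails at once if the driver is pushed more than 40 mm from its place (distance of driver from where it was at the start of the episode above 0.04 m).
Of tall_vial, square_bottle, hex_jar, low_jar only 2 to 4 are there at a start; the rules pass over those that are not, and their reading is None.
At some moment in a run one of tall_vial, square_bottle, hex_jar, low_jar, cover may be knocked a few centimetres aside while the robot is not near it.
It also fails if it takes over 210 s, if anything falls off the work surface, if the arm or the gripper's body presses on something with over 40 N, if the wrist force passes 120 N, or if a joint passes its speed limit or range.

## Working session

There is one attempt and no reset: what is moved stays moved. The work goes in short steps, Python scripts to look and compute and a tool call to move; the robot and the scene stay as the last step left them, time stands still between calls to the robot, and variables do not carry over. Pictures are saved under pics/ and viewed, at most 14 in all, crops included, and the job is handed in when it is done.

Besides the shell and the picture viewer there is one more tool, called after "Request:" as name([rows], argument=value, ...), one row to a line, values as JSON. servo_tool: Moves the arm, as the interface text tells. Its arguments: {"type":"object","properties":{"moves":{"type":"array"},"force":{"type":"number"}},"required":["moves"]}

```bash
ls; mkdir -p pics; cat > h.py <<'E'
import numpy as np, cv2
from workcell import *
def toworld(p,cam):
    c=calibration(cam); return np.array(c["R"]).T@(np.array(p)-np.array(c["t"]))
def cloud(cam,depth):
    c=calibration(cam);K=np.array(c["camera_matrix"]);v,u=np.mgrid[0:420,0:560]
    P=np.stack([(u-K[0,2])/K[0,0]*depth,(v-K[1,2])/K[1,1]*depth,depth],-1)
    return (P-np.array(c["t"]))@np.array(c["R"])
def snap(cam,fn=None):
    im,d=camera(cam)
    if fn: cv2.imwrite('pics/'+fn,im[:,:,::-1])
    return im,d
E
python3 - <<'E'
from h import *
np.set_printoptions(precision=4,suppress=True)
o=get_obs();print(o,grasp_offset if not callable(grasp_offset) else grasp_offset())
for cam in("scene","top"):
    im,d=snap(cam,cam+'0.png')
    c=calibration(cam);print(cam,-np.array(c["R"]).T@c["t"])
    for n in["changer","dial","cover","pad","mat","tall_vial","square_bottle","hex_jar","low_jar","spray","driver"]:
        print(n,[(round(r["score"],2),toworld(r["xyz"],cam).round(3)) for r in recognise(n,cam)][:4])
    for n in["port","dial_grip","cover","pad","changer","bay1"]:
        print('mark',n,[(round(r["score"],2),toworld(r["xyz"],cam).round(3)) for r in mark_of(n,cam)][:3])
E
```

```text
pics
{'time': 0.0, 'q': array([-64.8604,   5.0104,  10.0336,  95.0977,  -0.0003,  89.9975]), 'qd': array([ 0.0101, -0.0493,  0.0225, -0.0404, -0.0648,  0.0572]), 'joint_efforts': array([ -0.0011, -52.0385,  46.481 ,   0.0162,  -0.0001,   0.    ]), 'ee_pos': array([ 0.2336, -0.4977,  0.2306]), 'tcp_rot': array([-179.9255,    0.0003,   25.142 ]), 'wrist_force': array([-0.302 ,  1.3143,  0.0691]), 'torque': array([ 0.0348, -0.0063,  0.0365]), 'grasp_force': 0.0, 'opening': 0.08545849026102555} 0.0187
scene [ 1.2475 -0.2645  0.931 ]
changer [(0.56, array([0.649, 0.059, 0.088])), (0.23, array([ 0.541, -0.221,  0.036]))]
dial [(0.62, array([0.647, 0.074, 0.036]))]
cover [(0.94, array([0.524, 0.059, 0.096]))]
pad [(0.63, array([ 0.672, -0.239,  0.002]))]
mat [(0.65, array([ 0.491, -0.262,  0.   ]))]
tall_vial [(0.81, array([ 0.453, -0.311,  0.037])), (0.74, array([ 0.41 , -0.435,  0.036])), (0.64, array([ 0.339, -0.352,  0.031]))]
square_bottle []
hex_jar [(0.69, array([ 0.53 , -0.302,  0.041]))]
low_jar [(0.78, array([ 0.541, -0.218,  0.036])), (0.59, array([ 0.69 , -0.357,  0.031])), (0.5
[... 807 characters left out ...]
 -0.354,  0.048])), (0.64, array([ 0.445, -0.307,  0.053])), (0.6, array([ 0.398, -0.431,  0.05 ]))]
square_bottle []
hex_jar []
low_jar [(0.69, array([ 0.676, -0.35 ,  0.033])), (0.5, array([ 0.535, -0.216,  0.037])), (0.49, array([ 0.634, -0.118,  0.032]))]
spray [(0.7, array([0.633, 0.403, 0.105]))]
driver [(0.75, array([0.365, 0.331, 0.027])), (0.17, array([0.619, 0.08 , 0.088]))]
mark port []
mark dial_grip [(0.65, array([0.602, 0.075, 0.117]))]
mark cover [(0.58, array([0.511, 0.066, 0.088]))]
mark pad [(0.82, array([ 0.668, -0.236, -0.001])), (0.52, array([0.349, 0.37 , 0.004]))]
mark changer [(0.88, array([ 0.603,  0.074, -0.002]))]
mark bay1 [(0.33, array([ 0.483, -0.257,  0.002]))]
```

View pics/scene0.png

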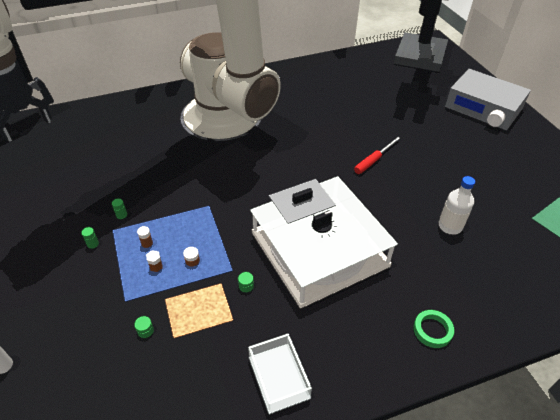

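View pics/top0.png

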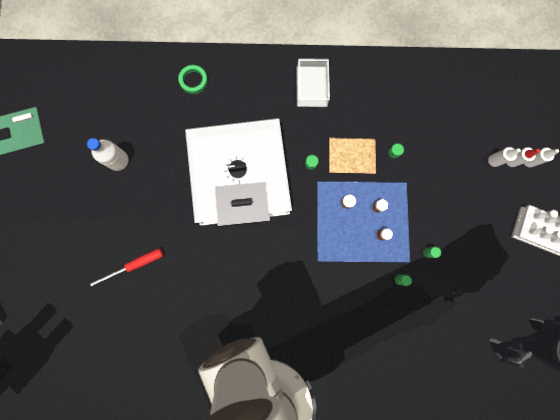

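The three samples on the mat (scene 145,237; 154,261; 191,257) are a tall vial, a hex or square one, and the low jar. All the green ones are off the mat. The dial's bar is not in line with the port. Next I measure these precisely.

```bash
python3 - <<'E'
from h import *
np.set_printoptions(precision=4,suppress=True)
ims={}
for cam in("scene","top"):
    im,d=snap(cam);W=cloud(cam,d);ims[cam]=(im,W)
    x,y,z=W[...,0],W[...,1],W[...,2]
    def rect(m,n):
        pts=W[m][:,:2]; r=cv2.minAreaRect((pts*1000).astype(np.float32)); print(cam,n,m.sum(),np.round(r[0],1),np.round(r[1],1),round(r[2],1),'z',np.median(z[m]).round(4))
    near=(abs(x-.6)<.2)&(abs(y-.075)<.2)
    from scipy import ndimage as nd
    op=lambda m:nd.binary_opening(m)
    rect(op(near&(z>.08)&(z<.0965)),'guard+cover')
    mx=im.max(2).astype(int)
    c=mx-im.min(2)
    rect(op(near&(z>.075)&(z<.0915)&(mx>150)),'guard')
    rect(op(near&(abs(x-.51)<.09)&(z>.09)&(z<.1)&(mx<170)),'cover')
    rect(near&(z>.11)&(z<.125)&(x<.56),'covergrip')
    rect(near&(z>.115)&(z<.14)&(x>.57),'dialgrip')
    for n,(a,b) in dict(v=(.445,-.307),h=(.53,-.302),l=(.537,-.217)).items():
        m=(np.hypot(x-a,y-b)<.035)&(z>.01); zt=np.percentile(z[m],95); print(n,zt.round(4)); rect(m&(z>zt-.004),n+'top'); rect(m,n+'all')
    m=(np.hypot(x-.667,y+.238)<.1)&(im[...,0]>im[...,2].astype(int)+60)&(abs(z)<.02);rect(op(m),'pad')
im=ims['top'][0]
a=cv2.resize(im[140:240,180:300],None,fx=4,fy=4,interpolation=cv2.INTER_CUBIC)
b=cv2.resize(im[180:250,330:410],None,fx=5,fy=5,interpolation=cv2.INTER_CUBIC)
s=ims['scene'][0];c2=cv2.resize(s[180:230+50,100:220],None,fx=4,fy=4,interpolation=cv2.INTER_CUBIC)
o=np.zeros((600,800,3),np.uint8);o[:400*3//4]=0
a=cv2.resize(a,(400,333));c2=cv2.resize(c2,(400,333));b=cv2.resize(b,(300,262))
o[:333,:400]=a;o[:333,400:]=c2;o[335:597,:300]=b
d2=cv2.resize(s[170:300,240:400],(328,266));o[334:600,310:638]=d2
cv2.imwrite('pics/z1.png',o[:,:,::-1])
E
```

```text
scene guard+cover 8626 [593.6  77.9] [264.7 247.2] 8.2 z 0.0878
scene guard 7093 [594.8  78.1] [262.3 247.2] 8.2 z 0.0873
scene cover 66 [522.8  63.7] [11.2 48.8] 2.5 z 0.0936
scene covergrip 123 [515.7  65.4] [15.5 50. ] 6.0 z 0.1174
scene dialgrip 152 [603.2  78.4] [17.6 46.4] 8.2 z 0.1257
v 0.0524
scene vtop 73 [ 446.2 -311.2] [25.7 26.8] 70.4 z 0.0508
scene vall 206 [ 446.2 -310.4] [26.9 28.4] 66.2 z 0.0419
h 0.0464
scene htop 99 [ 523.2 -301.3] [28.8 28.3] 57.7 z 0.0444
scene hall 226 [ 524.3 -301.9] [27.5 32.1] 81.3 z 0.0417
l 0.0366
scene ltop 118 [ 535.3 -218. ] [30.4 30.7] 78.1 z 0.0345
scene lall 217 [ 533.8 -218.4] [32.8 34.3] 89.7 z 0.0331
scene pad 2378 [ 665.9 -236. ] [130.8 106. ] 89.7 z 0.0024
top guard+cover 8769 [593.5  76.3] [262.2 244.4] 8.1 z 0.089
top guard 6597 [602.1  77.8] [244.5 244.1] 8.0 z 0.0883
top cover 56 [587.2  76.7] [15.4 37.9] 8.0 z 0.0976
top covergrip 120 [514.2  64.2] [14.4 47.4] 4.8 z 0.1186
top dialgrip 117 [601.4  76.9] [14.3 44.8] 6.5 z 0.1276
v 0.054
top vtop 77 [ 444.8 -312.5] [25.6 26.6] 43.7 z 0.0517
top vall 136 [ 444.9 -311.4] [26.9 27.6] 29.9 z 0.0504
h 0.049
top htop 61 [ 523.  -303.7] [28.4 25.7] 58.5 z 0.047
top hall 138 [ 522.2 -303.3] [27.7 31.5] 29.3 z 0.0446
l 0.0385
top ltop 90 [ 534.  -219.3] [29.9 30.1] 1.1 z 0.0364
top lall 149 [ 532.9 -218.5] [32.5 31.9] 2.9 z 0.0352
top pad 1621 [ 668.5 -236.8] [131.5 103. ] 89.3 z 0.0038
```

View pics/z1.png

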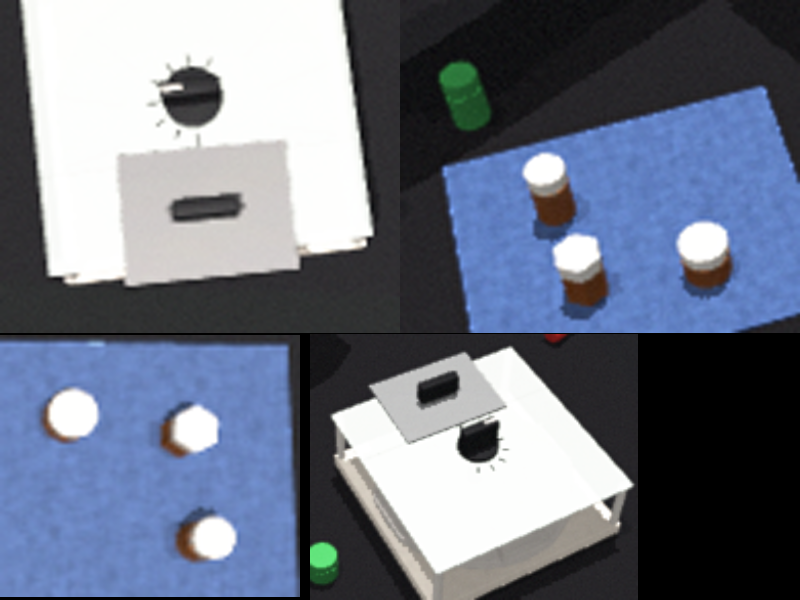

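The hex jar is confirmed, so the square bottle is absent. The dial mark points to +y, which is click 3. I start with a turn towards yaw 95.

Request:
servo_tool([
  [[0,0,-8.5],[0,0,0],100],
  [[0,0,-8.5],[0,0,0],100],
  [[0,0,-8.5],[0,0,0],100],
  [[0,0,-8.5],[0,0,0],100],
])

```text
time: 2.3
ee_pos: [0.2336, -0.4979, 0.2313]
tcp_rot: [-180.0, -0.0, 59.5]
wrist_force: [0.5, 0.4, -0.2]
opening: 0.0853
grasp_force: 0.0
```

```bash
cat >> h.py <<'E'
def go(x,y,z,yaw):
    o=get_obs();p=np.array(o["ee_pos"]);yw=o["tcp_rot"][2]
    d=np.array([x,y,z])-p;a=np.radians(yaw);
    t=lambda a:[round(float(v),4) for v in(d@[np.cos(a),np.sin(a),0],d@[np.sin(a),-np.cos(a),0],-d[2])]
    print('turn z',round((yw-yaw+180)%360-180,2),'shift(after turn)',t(a),'(now)',t(np.radians(yw)),'rot',np.round(o["tcp_rot"],2),'pos',p.round(4),'t',o["time"])
E
python3 -c "
from h import *
print(get_obs()['q'],get_obs()['tcp_rot']);go(.515,.065,.2,95)"
```

```text
[-6.48594548e+01  4.97874349e+00  1.00765340e+01  9.51013830e+01
 -5.47719463e-04  5.56485885e+01] [-1.79996725e+02 -1.57493474e-03  5.94919567e+01]
turn z -35.51 shift(after turn) [0.5362, 0.3293, 0.0313] (now) [0.6278, -0.0433, 0.0313] rot [-180.     -0.     59.49] pos [ 0.2336 -0.4979  0.2313] t 2.3
```

Request:
servo_tool([
  [[0,0,-8.5],[0,0,0],100],
  [[0,0,-8.5],[0,0,0],100],
  [[0,0,-8.5],[0,0,0],100],
  [[0,0,-8.5],[0,0,0],100],
  [[0,0,-1.5],[0,0,0],100],
  [[0,0,0],[0.036,0.022,0],100],
  [[0,0,0],[0.036,0.022,0],100],
  [[0,0,0],[0.036,0.022,0],100],
  [[0,0,0],[0.036,0.022,0],100],
  [[0,0,0],[0.036,0.022,0],100],
  [[0,0,0],[0.036,0.022,0],100],
  [[0,0,0],[0.036,0.022,0],100],
])

```text
time: 3.5
ee_pos: [0.3672, -0.2327, 0.2315]
tcp_rot: [180.0, 0.0, 94.4]
wrist_force: [1.3, -0.7, 0.5]
opening: 0.0853
grasp_force: 0.0
```

Request:
servo_tool([
  [[0,0,0],[0.036,0.022,0],100],
  [[0,0,0],[0.036,0.022,0],100],
  [[0,0,0],[0.036,0.022,0],100],
  [[0,0,0],[0.036,0.022,0],100],
  [[0,0,0],[0.036,0.022,0],100],
  [[0,0,0],[0.036,0.022,0],100],
  [[0,0,0],[0.036,0.022,0],100],
  [[0,0,0],[0.032,0.021,0.03],100],
  [[0,0,0],[0,0,0],100],
])

```text
time: 4.4
ee_pos: [0.5184, 0.0662, 0.1972]
tcp_rot: [-179.7, -0.0, 94.7]
wrist_force: [-0.9, -0.3, -0.3]
opening: 0.0851
grasp_force: 0.0
```

```bash
python3 -c "
from h import *
go(.515,.065,.097,95)"
```

```text
turn z -0.35 shift(after turn) [-0.0009, -0.0035, 0.1002] (now) [-0.001, -0.0035, 0.1002] rot [-1.7973e+02 -3.0000e-02  9.4650e+01] pos [0.5184 0.0662 0.1972] t 4.4
```

Request:
servo_tool([
  [[0,0,0],[-0.001,-0.003,0.03],100],
  [[0,0,0],[0,0,0.03],60],
  [[0,0,0],[0,0,0.02],60],
  [[0,0,0],[0,0,0.015],60],
  [[0,0,0],[0,0,0.005],30],
  [[0,0,0],[0,0,0],0],
  [[0,0,0],[0,0,0],0],
  [[0,0,0],[0,0,0],0],
  [[0,0,0],[0,0,0],0],
], force=60)

```text
time: 5.3
ee_pos: [0.5158, 0.0617, 0.1023]
tcp_rot: [179.9, 0.0, 94.6]
wrist_force: [-0.4, -0.1, 3.0]
opening: 0.0126
grasp_force: 60.4
```

Request:
servo_tool([
  [[0,0,0],[0,0,0],0],
  [[0,0,0],[0,0,0],0],
])

```text
time: 5.5
ee_pos: [0.5158, 0.0618, 0.1023]
tcp_rot: [179.9, 0.0, 94.6]
wrist_force: [0.0, -0.4, 6.1]
opening: 0.0124
grasp_force: 60.8
```

Request:
servo_tool([
  [[0,0,0],[0,0,-0.01],0],
  [[0,0,0],[0,0,-0.03],0],
  [[0,0,0],[0,0,-0.03],0],
  [[0,0,0],[0,0,-0.01],0],
  [[0,0,0],[0,0,0],0],
])

```text
time: 6.0
ee_pos: [0.516, 0.0619, 0.1826]
tcp_rot: [179.9, -0.0, 94.6]
wrist_force: [-0.3, 1.0, -3.2]
opening: 0.0128
grasp_force: 59.9
```

```bash
python3 -c "
from h import *
print(get_obs()['wrist_force'],get_obs()['opening']);go(.667,-.237,.0193,95)"
```

```text
[-0.25635646  0.99562944 -3.18399654] 0.012783264846627748
turn z -0.36 shift(after turn) [-0.3109, 0.1244, 0.1633] (now) [-0.3101, 0.1263, 0.1633] rot [ 1.7986e+02 -1.0000e-02  9.4640e+01] pos [0.516  0.0619 0.1826] t 6.0
```

Request:
servo_tool([
  [[0,0,0],[-0.038,0.0155,0],0],
  [[0,0,0],[-0.038,0.0155,0],0],
  [[0,0,0],[-0.038,0.0155,0],0],
  [[0,0,0],[-0.038,0.0155,0],0],
  [[0,0,0],[-0.038,0.0155,0],0],
  [[0,0,0],[-0.038,0.0155,0],0],
  [[0,0,0],[-0.038,0.0155,0],0],
  [[0,0,0],[-0.038,0.0155,0],0],
  [[0,0,0],[0,0,0.05],0],
  [[0,0,0],[0,0,0.05],0],
  [[0,0,0],[0,0,0.04],0],
  [[0,0,0],[0,0,0],0],
])

```text
time: 7.2
ee_pos: [0.6588, -0.2297, 0.0318]
tcp_rot: [-179.3, -0.3, 94.6]
wrist_force: [-1.9, 0.5, -2.7]
opening: 0.0124
grasp_force: 59.6
```

```bash
python3 -c "
from h import *
go(.667,-.237,.018,95)"
```

```text
turn z -0.37 shift(after turn) [-0.008, 0.0075, 0.0138] (now) [-0.0079, 0.0076, 0.0138] rot [-179.27   -0.33   94.63] pos [ 0.6588 -0.2297  0.0318] t 7.2
```

Request:
servo_tool([
  [[0,0,0],[-0.007,0.007,0.004],0],
  [[0,0,0],[0,0,0.005],0],
  [[0,0,0],[0,0,0.004],0],
  [[0,0,0],[0,0,0],0],
  [[0,0,0],[0,0,0],0],
])

```text
time: 7.7
ee_pos: [0.6713, -0.2377, 0.0292]
tcp_rot: [179.9, 0.0, 94.6]
wrist_force: [0.9, 0.4, -2.2]
opening: 0.0126
grasp_force: 59.8
```

Lag shows, so the true height is 0.029. About 12 mm to go.

Request:
servo_tool([
  [[0,0,0],[0,0,0.005],0],
  [[0,0,0],[0,0,0.004],0],
  [[0,0,0],[0,0,0.002],0],
  [[0,0,0],[0,0,0],0],
  [[0,0,0],[0,0,0],0],
])

```text
time: 8.2
ee_pos: [0.671, -0.2376, 0.0174]
tcp_rot: [-180.0, -0.0, 94.6]
wrist_force: [-2.4, 0.7, 0.3]
opening: 0.0123
grasp_force: 60.2
```

Request:
servo_tool([
  [[0,0,0],[0,0,0],40],
  [[0,0,0],[0,0,0],40],
  [[0,0,0],[0,0,0],40],
  [[0,0,0],[0,0,-0.02],60],
  [[0,0,0],[0,0,-0.05],60],
  [[0,0,0],[0,0,-0.05],60],
  [[0,0,-3.5],[0,0,-0.04],60],
  [[0,0,0],[0,0,0],60],
  [[0,0,0],[0,0,0],60],
])

```text
time: 9.1
ee_pos: [0.6717, -0.2379, 0.1786]
tcp_rot: [179.9, 0.1, 98.1]
wrist_force: [0.4, -0.6, -1.0]
opening: 0.0512
grasp_force: 0.0
```

```bash
python3 -c "
from h import *
np.set_printoptions(precision=4,suppress=True)
for cam in('scene','top'):
    im,d=snap(cam,cam+'1.png');W=cloud(cam,d);x,y,z=W[...,0],W[...,1],W[...,2]
    for n,m in (('dial',(np.hypot(x-.602,y-.078)<.05)&(z>.115)&(z<.14)),('cov',(np.hypot(x-.67,y+.237)<.05)&(z>.022)&(z<.06))):
        print(cam,n,m.sum(),cv2.minAreaRect((W[m][:,:2]*1000).astype(np.float32)))
go(.602,.0775,.16,98)"
```

```text
scene dial 153 ((603.9994506835938, 77.86271667480469), (16.855140686035156, 46.84586715698242), 6.454980850219727)
scene cov 183 ((671.5562133789062, -232.4637908935547), (15.318140983581543, 50.44548034667969), 6.568904876708984)
top dial 119 ((601.86083984375, 76.94921875), (14.695579528808594, 45.07101058959961), 7.38358211517334)
top cov 106 ((670.2972412109375, -234.1060791015625), (15.080202102661133, 49.83647155761719), 6.8858256340026855)
turn z 0.12 shift(after turn) [0.3215, -0.0242, 0.0158] (now) [0.3216, -0.0235, 0.0158] rot [-179.91   -0.05   98.12] pos [ 0.6707 -0.2375  0.1758] t 9.2
```

Request:
servo_tool([
  [[0,0,0],[0.04,-0.003,0],60],
  [[0,0,0],[0.04,-0.003,0],60],
  [[0,0,0],[0.04,-0.003,0],60],
  [[0,0,0],[0.04,-0.003,0],60],
  [[0,0,0],[0.04,-0.003,0],60],
  [[0,0,0],[0.04,-0.003,0],60],
  [[0,0,0],[0.04,-0.003,0],60],
  [[0,0,0],[0.0415,-0.003,0.01],60],
  [[0,0,0],[0,0,0],60],
  [[0,0,0],[0,0,0],60],
])

```text
time: 10.2
ee_pos: [0.6009, 0.078, 0.1657]
tcp_rot: [-179.9, 0.0, 98.2]
wrist_force: [0.1, -0.2, -0.1]
opening: 0.051
grasp_force: 0.0
```

```bash
python3 -c "
from h import *
go(.6025,.0775,.106,98)"
```

```text
turn z 0.24 shift(after turn) [-0.0007, 0.0016, 0.0597] (now) [-0.0007, 0.0016, 0.0597] rot [-1.7985e+02  1.0000e-02  9.8240e+01] pos [0.6009 0.078  0.1657] t 10.2
```

Request:
servo_tool([
  [[0,0,0],[0,0.0015,0.025],50],
  [[0,0,0],[0,0,0.025],50],
  [[0,0,0],[0,0,0.01],30],
  [[0,0,0],[0,0,0],0],
  [[0,0,0],[0,0,0],0],
  [[0,0,0],[0,0,0],0],
  [[0,0,0],[0,0,0],0],
])

```text
time: 10.9
ee_pos: [0.6027, 0.0764, 0.1058]
tcp_rot: [-179.8, 0.1, 98.1]
wrist_force: [2.4, -5.4, -22.5]
opening: 0.0128
grasp_force: 61.8
```

Request:
servo_tool([
  [[0,0,-6],[0,0,0],0],
  [[0,0,-7],[0,0,0],0],
  [[0,0,-7],[0,0,0],0],
  [[0,0,-7],[0,0,0],0],
  [[0,0,-7],[0,0,0],0],
  [[0,0,-7],[0,0,0],0],
  [[0,0,-7],[0,0,0],0],
  [[0,0,-7],[0,0,0],0],
  [[0,0,-7],[0,0,0],0],
  [[0,0,-7],[0,0,0],0],
  [[0,0,-7],[0,0,0],0],
  [[0,0,-7],[0,0,0],0],
])

```text
time: 12.1
ee_pos: [0.6047, 0.0786, 0.1059]
tcp_rot: [179.9, 0.1, -178.5]
wrist_force: [13.6, 7.8, -28.1]
opening: 0.0127
grasp_force: 60.9
```

Request:
servo_tool([
  [[0,0,-5],[0,0,0],0],
  [[0,0,0],[0,0,0],0],
  [[0,0,0],[0,0,0],0],
])

```text
time: 12.4
ee_pos: [0.6047, 0.0789, 0.1059]
tcp_rot: [179.9, 0.1, -173.8]
wrist_force: [13.8, 8.3, -28.6]
opening: 0.0129
grasp_force: 61.0
```

```bash
python3 -c "
from h import *
print(get_obs()['torque']);go(.6025,.0775,.106,-172)"
```

```text
[ 1.14410777 -2.74314399  0.34787429]
turn z -1.75 shift(after turn) [0.0023, -0.0011, -0.0001] (now) [0.0023, -0.0011, -0.0001] rot [ 1.7988e+02  9.0000e-02 -1.7375e+02] pos [0.6047 0.0789 0.1059] t 12.4
```

Request:
servo_tool([
  [[0,0,0],[0,0,0],40],
  [[0,0,0],[0.002,-0.001,0],40],
  [[0,0,-2],[0,0,0],40],
  [[0,0,0],[0,0,0],40],
  [[0,0,0],[0,0,0],0],
  [[0,0,0],[0,0,0],0],
  [[0,0,0],[0,0,0],0],
  [[0,0,0],[0,0,0],0],
])

```text
time: 13.2
ee_pos: [0.6015, 0.0783, 0.109]
tcp_rot: [179.8, 0.1, -171.8]
wrist_force: [-2.6, 10.3, 6.0]
opening: 0.0127
grasp_force: 59.5
```

```bash
python3 -c "
from h import *
o=get_obs();print(o['torque'],o['wrist_force']);go(.6025,.0775,.106,158)"
```

```text
[1.95364397 0.66484139 0.01126175] [-2.58936965 10.33260946  5.9694089 ]
turn z 30.19 shift(after turn) [-0.0013, -0.0004, 0.003] (now) [-0.0009, -0.001, 0.003] rot [ 1.7978e+02  1.2000e-01 -1.7181e+02] pos [0.6015 0.0783 0.109 ] t 13.2
```

Request:
servo_tool([
  [[0,0,6],[-0.001,0,0],0],
  [[0,0,6],[0,0,0],0],
  [[0,0,6],[0,0,0],0],
  [[0,0,6],[0,0,0],0],
  [[0,0,6],[0,0,0],0],
  [[0,0,0],[0,0,0],0],
  [[0,0,0],[0,0,0],0],
  [[0,0,0],[0,0,0],45],
  [[0,0,0],[0,0,0],45],
  [[0,0,0],[0,0,-0.02],50],
  [[0,0,0],[0,0,-0.04],50],
  [[0,0,0],[0,0,-0.04],50],
])

```text
time: 14.4
ee_pos: [0.6019, 0.0759, 0.208]
tcp_rot: [-179.9, -0.1, 158.1]
wrist_force: [0.8, 0.2, 0.3]
opening: 0.0428
grasp_force: 0.0
```

Request:
servo_tool([
  [[0,0,8.5],[0,0,0],55],
  [[0,0,8.5],[0,0,0],55],
  [[0,0,8.5],[0,0,0],55],
  [[0,0,8.5],[0,0,0],55],
  [[0,0,8.5],[0,0,0],55],
  [[0,0,8.5],[0,0,0],55],
  [[0,0,8.5],[0,0,0],55],
  [[0,0,0],[0,0,0],55],
  [[0,0,0],[0,0,0],55],
])

```text
time: 15.3
ee_pos: [0.6024, 0.0761, 0.2073]
tcp_rot: [180.0, 0.0, 98.9]
wrist_force: [0.0, -0.4, 0.6]
opening: 0.0469
grasp_force: 0.0
```

```bash
cat >> h.py <<'E'
def rects(fn=None,**q):
    for cam in('scene','top'):
        im,d=snap(cam,fn and cam+fn);W=cloud(cam,d);x,y,z=W[...,0],W[...,1],W[...,2]
        for n,(a,b,r,z0,z1) in q.items():
            m=(np.hypot(x-a,y-b)<r)&(z>z0)&(z<z1)
            if m.sum()<5: print(cam,n,'few',m.sum());continue
            R=cv2.minAreaRect((W[m][:,:2]*1000).astype(np.float32));print(cam,n,m.sum(),np.round(R[0],1),np.round(R[1],1),round(R[2],1),'top',np.percentile(z[m],95).round(3))
V=(.4455,-.311,.06,.04,.08);H=(.5225,-.3025,.06,.035,.08);L=(.534,-.2185,.06,.025,.08)
E
python3 -c "
from h import *
rects('2.png',V=V,H=(.5225,-.3025,.04,.035,.08),L=(.534,-.2185,.04,.025,.08),dial=(.602,.078,.05,.115,.14))
go(.4455,-.3115,.16,98)"
```

```text
scene V 113 [ 446.  -310.7] [27.7 26.3] 4.6 top 0.053
scene H 136 [ 523.4 -302.5] [27.6 31.7] 85.1 top 0.047
scene L 158 [ 534.4 -217.9] [32.4 36.2] 71.9 top 0.037
scene dial 116 [603.   77.7] [13.  44.9] 67.3 top 0.129
top V 101 [ 444.8 -312.3] [25.6 26.1] 44.6 top 0.055
top H 110 [ 522.6 -303.8] [27.2 31.6] 27.6 top 0.048
top L 132 [ 533.1 -218.8] [31.3 32.2] 87.7 top 0.039
top dial few 0
turn z 0.82 shift(after turn) [-0.3621, -0.2093, 0.0473] (now) [-0.3591, -0.2145, 0.0473] rot [1.7999e+02 1.0000e-02 9.8820e+01] pos [0.6024 0.0762 0.2073] t 15.4
```

Request:
servo_tool([
  [[0,0,0],[-0.036,-0.021,0],55],
  [[0,0,0],[-0.036,-0.021,0],55],
  [[0,0,0],[-0.036,-0.021,0],55],
  [[0,0,0],[-0.036,-0.021,0],55],
  [[0,0,0],[-0.036,-0.021,0],55],
  [[0,0,0],[-0.036,-0.021,0],55],
  [[0,0,0],[-0.036,-0.021,0],55],
  [[0,0,0],[-0.036,-0.021,0],55],
  [[0,0,0],[-0.036,-0.021,0.02],55],
  [[0,0,0],[-0.035,-0.025,0.027],55],
  [[0,0,0],[0,0,0],55],
  [[0,0,0],[0,0,0],55],
])

```text
time: 16.6
ee_pos: [0.4442, -0.3106, 0.1602]
tcp_rot: [-180.0, -0.1, 98.6]
wrist_force: [-0.4, 0.2, 0.4]
opening: 0.0469
grasp_force: 0.0
```

```bash
python3 -c "
from h import *
go(.4455,-.3115,.026,98)"
```

```text
turn z 0.61 shift(after turn) [-0.001, 0.0011, 0.1342] (now) [-0.001, 0.0011, 0.1342] rot [-1.7996e+02 -5.0000e-02  9.8610e+01] pos [ 0.4442 -0.3106  0.1602] t 16.6
```

Request:
servo_tool([
  [[0,0,0],[-0.001,0.001,0.04],55],
  [[0,0,0],[0,0,0.04],55],
  [[0,0,0],[0,0,0.03],55],
  [[0,0,0],[0,0,0.015],55],
  [[0,0,0],[0,0,0.008],55],
  [[0,0,0],[0,0,0],55],
  [[0,0,0],[0,0,0],0],
  [[0,0,0],[0,0,0],0],
  [[0,0,0],[0,0,0],0],
  [[0,0,0],[0,0,0],0],
  [[0,0,0],[0,0,0],0],
], force=30)

```text
time: 17.7
ee_pos: [0.4471, -0.3115, 0.0295]
tcp_rot: [179.9, 0.1, 98.6]
wrist_force: [0.0, 1.3, 6.6]
opening: 0.027
grasp_force: 29.8
```

Request:
servo_tool([
  [[0,0,0],[0,0,-0.01],0],
  [[0,0,0],[0,0,-0.02],0],
  [[0,0,0],[0,0,-0.04],0],
  [[0,0,0],[0,0,-0.04],0],
  [[0,0,0],[0,0,-0.02],0],
  [[0,0,0],[0,0,0],0],
  [[0,0,0],[0,0,0],0],
])

```text
time: 18.4
ee_pos: [0.4462, -0.311, 0.1577]
tcp_rot: [180.0, 0.0, 98.6]
wrist_force: [0.5, -0.9, -2.0]
opening: 0.0271
grasp_force: 29.9
```

```bash
python3 -c "
from h import *
go(.5114,.0647,.16,98)"
```

```text
turn z 0.64 shift(after turn) [0.363, 0.1169, -0.0023] (now) [0.3617, 0.1209, -0.0023] rot [1.7998e+02 2.0000e-02 9.8640e+01] pos [ 0.4462 -0.311   0.1577] t 18.4
```

Request:
servo_tool([
  [[0,0,0],[0.036,0.012,0],0],
  [[0,0,0],[0.036,0.012,0],0],
  [[0,0,0],[0.036,0.012,0],0],
  [[0,0,0],[0.036,0.012,0],0],
  [[0,0,0],[0.036,0.012,0],0],
  [[0,0,0],[0.036,0.012,0],0],
  [[0,0,0],[0.036,0.012,0],0],
  [[0,0,0],[0.036,0.012,0],0],
  [[0,0,0],[0.036,0.012,0],0],
  [[0,0,0],[0.036,0.012,0],0],
  [[0,0,0],[0,0,0],0],
  [[0,0,0],[0,0,0],0],
])

```text
time: 19.6
ee_pos: [0.5099, 0.0636, 0.156]
tcp_rot: [-179.8, 0.0, 98.8]
wrist_force: [-1.4, 0.5, -1.2]
opening: 0.0267
grasp_force: 29.9
```

```bash
python3 -c "
from h import *
go(.5114,.0647,.0525,98)
rects('3.png',dial=(.602,.078,.05,.115,.14))"
```

```text
turn z 0.75 shift(after turn) [0.0009, 0.0016, 0.1035] (now) [0.0009, 0.0016, 0.1035] rot [-1.7983e+02  1.0000e-02  9.8750e+01] pos [0.5099 0.0636 0.156 ] t 19.6
scene dial 114 [602.9  77.9] [13.3 47.3] 67.7 top 0.13
top dial few 0
```

View pics/scene3.png

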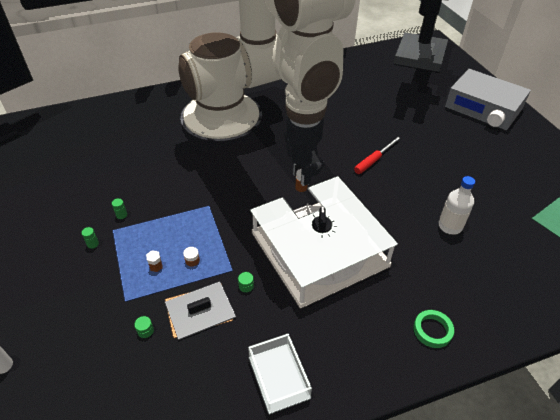

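The vial is held over the notch (300,182), the cover is on the pad, and the dial mark is one click round. I lower the vial.

Request:
servo_tool([
  [[0,0,0],[0.001,0.0015,0.03],0],
  [[0,0,0],[0,0,0.03],0],
  [[0,0,0],[0,0,0.02],0],
  [[0,0,0],[0,0,0.01],0],
  [[0,0,0],[0,0,0.005],0],
  [[0,0,0],[0,0,0.003],0],
  [[0,0,0],[0,0,0],0],
  [[0,0,0],[0,0,0],0],
  [[0,0,0],[0,0,0],0],
])

```text
time: 20.6
ee_pos: [0.5125, 0.0643, 0.0605]
tcp_rot: [179.9, 0.0, 98.6]
wrist_force: [-0.0, -0.4, -2.5]
opening: 0.0267
grasp_force: 30.0
```

```bash
python3 -c "
from h import *
print(get_obs()['wrist_force']);go(.5114,.0647,.052,98)"
```

```text
[-0.03653863 -0.35139761 -2.45571317]
turn z 0.65 shift(after turn) [0.0006, -0.001, 0.0085] (now) [0.0006, -0.001, 0.0085] rot [179.93   0.    98.65] pos [0.5125 0.0643 0.0605] t 20.6
```

Request:
servo_tool([
  [[0,0,0],[0,-0.001,0.004],0],
  [[0,0,0],[0,0,0.003],0],
  [[0,0,0],[0,0,0.0015],0],
  [[0,0,0],[0,0,0],0],
  [[0,0,0],[0,0,0],0],
])

```text
time: 21.1
ee_pos: [0.5109, 0.0641, 0.0515]
tcp_rot: [180.0, -0.0, 98.6]
wrist_force: [-2.7, -0.6, 5.3]
opening: 0.0266
grasp_force: 30.5
```

Request:
servo_tool([
  [[0,0,0],[0,0,0],38],
  [[0,0,0],[0,0,0],42],
  [[0,0,0],[0,0,0],46],
  [[0,0,0],[0,0,0],46],
  [[0,0,0],[0,0,-0.02],46],
  [[0,0,0],[0,0,-0.03],46],
  [[0,0,0],[0,0,-0.05],46],
  [[0,0,0],[0,0,-0.04],46],
  [[0,0,0],[0,0,0],46],
  [[0,0,0],[0,0,0],46],
])

```text
time: 22.1
ee_pos: [0.5116, 0.0641, 0.192]
tcp_rot: [179.9, 0.0, 98.6]
wrist_force: [-0.9, 0.9, -0.2]
opening: 0.0396
grasp_force: 0.0
```

```bash
python3 -c "
from h import *
go(.603,.0775,.16,158)
rects('4.png',dial=(.602,.078,.05,.115,.14),vial=(.511,.065,.035,.05,.084),H=(.5225,-.3025,.04,.035,.08),L=(.534,-.2185,.04,.025,.08))
im=cv2.imread('pics/scene4.png');a=cv2.resize(im[150:270,240:400],(480,360));b=cv2.imread('pics/top4.png')[130:250,170:330];cv2.imwrite('pics/z4.png',np.vstack([a[:300],cv2.resize(b,(480,300))]))"
```

```text
turn z -59.36 shift(after turn) [-0.0798, 0.0467, 0.032] (now) [-0.0005, 0.0924, 0.032] rot [179.9    0.    98.64] pos [0.5116 0.0641 0.192 ] t 22.1
scene dial 117 [602.9  77.7] [13.3 49.1] 66.9 top 0.129
scene vial 140 [513.1  56.4] [28.1 43.6] 16.4 top 0.075
scene H 137 [ 522.6 -301.8] [27.4 32.9] 82.2 top 0.046
scene L 164 [ 535.  -218.4] [33.1 32.6] 61.0 top 0.037
top dial few 0
top vial few 0
top H 108 [ 522.6 -303.9] [27.1 31.3] 27.3 top 0.049
top L 134 [ 533.1 -218.7] [32.1 31.9] 89.2 top 0.039
```

View pics/z4.png

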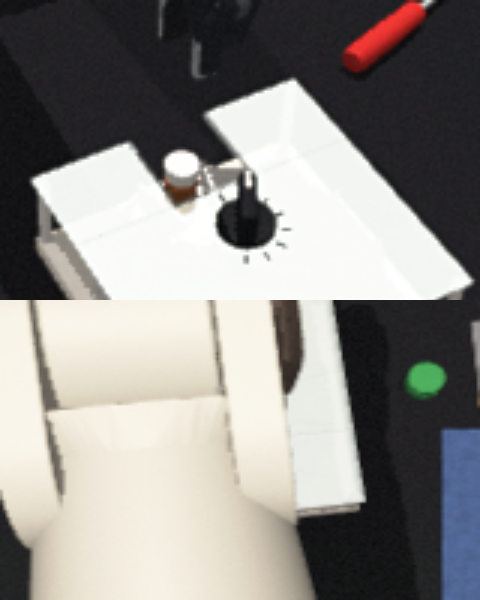

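The vial stands in bay 1, upright in the port. Next the dial goes from click 1 to 4.

Request:
servo_tool([
  [[0,0,0],[0,0.046,0],55],
  [[0,0,0],[-0.0005,0.0465,0],55],
  [[0,0,-8.5],[0,0,0],55],
  [[0,0,-8.5],[0,0,0],55],
  [[0,0,-8.5],[0,0,0],55],
  [[0,0,-8.5],[0,0,0],55],
  [[0,0,-8.5],[0,0,0],55],
  [[0,0,-8.5],[0,0,0],55],
  [[0,0,-8.4],[0,0,0],55],
  [[0,0,0],[0,0,0],55],
  [[0,0,0],[0,0,0],55],
])

```text
time: 23.3
ee_pos: [0.6022, 0.0774, 0.19]
tcp_rot: [-180.0, -0.1, 157.8]
wrist_force: [-0.4, 0.1, 0.1]
opening: 0.0469
grasp_force: 0.0
```

```bash
python3 -c "
from h import *
go(.603,.0775,.106,158)"
```

```text
turn z -0.21 shift(after turn) [-0.0007, 0.0004, 0.084] (now) [-0.0007, 0.0004, 0.084] rot [-1.7995e+02 -9.0000e-02  1.5779e+02] pos [0.6022 0.0774 0.19  ] t 23.3
```

Request:
servo_tool([
  [[0,0,0],[0,0,0.04],50],
  [[0,0,0],[0,0,0.03],50],
  [[0,0,0],[0,0,0.014],40],
  [[0,0,0],[0,0,0],40],
  [[0,0,0],[0,0,0],0],
  [[0,0,0],[0,0,0],0],
  [[0,0,0],[0,0,0],0],
  [[0,0,0],[0,0,0],0],
], force=50)

```text
time: 24.1
ee_pos: [0.6035, 0.0782, 0.1091]
tcp_rot: [179.9, 0.1, 158.1]
wrist_force: [0.6, 4.9, 4.0]
opening: 0.0126
grasp_force: 52.3
```

Request:
servo_tool([
  [[0,0,2],[0,0,0],0],
  [[0,0,3],[0,0,0],0],
  [[0,0,4],[0,0,0],0],
  [[0,0,4],[0,0,0],0],
  [[0,0,4],[0,0,0],0],
  [[0,0,4],[0,0,0],0],
  [[0,0,4],[0,0,0],0],
  [[0,0,4],[0,0,0],0],
  [[0,0,4],[0,0,0],0],
  [[0,0,4],[0,0,0],0],
  [[0,0,4],[0,0,0],0],
  [[0,0,4],[0,0,0],0],
])

```text
time: 25.3
ee_pos: [0.6029, 0.0776, 0.109]
tcp_rot: [179.9, 0.0, 112.9]
wrist_force: [-2.8, 2.7, 5.9]
opening: 0.0123
grasp_force: 52.6
```

Request:
servo_tool([
  [[0,0,4],[0,0,0],0],
  [[0,0,4],[0,0,0],0],
  [[0,0,4],[0,0,0],0],
  [[0,0,4],[0,0,0],0],
  [[0,0,4],[0,0,0],0],
  [[0,0,4],[0,0,0],0],
  [[0,0,4],[0,0,0],0],
  [[0,0,4],[0,0,0],0],
  [[0,0,4],[0,0,0],0],
  [[0,0,4],[0,0,0],0],
  [[0,0,3],[0,0,0],0],
  [[0,0,2],[0,0,0],0],
])

```text
time: 26.5
ee_pos: [0.6022, 0.0777, 0.109]
tcp_rot: [180.0, -0.0, 67.9]
wrist_force: [-6.7, 3.3, 6.8]
opening: 0.0128
grasp_force: 52.9
```

Request:
servo_tool([
  [[0,0,0],[0,0,0],0],
  [[0,0,0],[0,0,0],0],
])

```text
time: 26.7
ee_pos: [0.6021, 0.0776, 0.109]
tcp_rot: [180.0, -0.0, 68.0]
wrist_force: [-6.5, 2.4, 7.1]
opening: 0.0132
grasp_force: 52.9
```

Request:
servo_tool([
  [[0,0,0],[0,0,0],45],
  [[0,0,0],[0,0,0],45],
  [[0,0,0],[0,0,-0.02],50],
  [[0,0,0],[0,0,-0.04],55],
  [[0,0,-8],[0,0,-0.03],55],
  [[0,0,-8],[0,0,0],55],
  [[0,0,-8],[0,0,0],55],
  [[0,0,-8],[0,0,0],55],
  [[0,0,-8],[0,0,0],55],
  [[0,0,-7.5],[0,0,0],55],
  [[0,0,0],[0,0,0],55],
  [[0,0,0],[0,0,0],55],
])

```text
time: 27.9
ee_pos: [0.6027, 0.0773, 0.1973]
tcp_rot: [180.0, 0.0, 115.3]
wrist_force: [-0.5, 0.4, -0.5]
opening: 0.0471
grasp_force: 0.0
```

```bash
python3 -c "
from h import *
go(.5228,-.303,.15,115.5)
rects('5.png',dial=(.602,.078,.05,.115,.14),H=(.5225,-.3025,.04,.035,.08),L=(.534,-.2185,.04,.025,.08))
"
```

```text
turn z -0.19 shift(after turn) [-0.3089, -0.2358, 0.0473] (now) [-0.3096, -0.2348, 0.0473] rot [1.7999e+02 1.0000e-02 1.1531e+02] pos [0.6027 0.0773 0.1973] t 27.9
scene dial 157 [603.7  77.6] [44.7 15. ] 68.0 top 0.129
scene H 135 [ 522.5 -301.1] [30.2 30.8] 56.2 top 0.047
scene L 160 [ 534.  -217.3] [31.8 36.2] 75.7 top 0.037
top dial few 0
top H 109 [ 522.5 -303.6] [27.2 30.4] 27.6 top 0.049
top L 132 [ 533. -219.] [31.6 32.1] 89.6 top 0.039
```

Request:
servo_tool([
  [[0,0,0],[-0.034,-0.026,0],55],
  [[0,0,0],[-0.034,-0.026,0],55],
  [[0,0,0],[-0.034,-0.026,0],55],
  [[0,0,0],[-0.034,-0.026,0],55],
  [[0,0,0],[-0.034,-0.026,0],55],
  [[0,0,0],[-0.034,-0.026,0],55],
  [[0,0,0],[-0.034,-0.026,0.01],55],
  [[0,0,0],[-0.034,-0.026,0.02],55],
  [[0,0,0],[-0.037,-0.027,0.02],55],
  [[0,0,0],[0,0,0],55],
  [[0,0,0],[0,0,0],55],
])

```text
time: 29.1
ee_pos: [0.5231, -0.3034, 0.1466]
tcp_rot: [-180.0, -0.1, 115.3]
wrist_force: [1.2, 0.2, 0.3]
opening: 0.0469
grasp_force: 0.0
```

```bash
python3 -c "
from h import *
go(.5225,-.303,.022,115.5)"
```

```text
turn z -0.17 shift(after turn) [0.0006, -0.0003, 0.1246] (now) [0.0006, -0.0003, 0.1246] rot [-1.7996e+02 -7.0000e-02  1.1533e+02] pos [ 0.5231 -0.3034  0.1466] t 29.1
```

Request:
servo_tool([
  [[0,0,0],[0,0,0.04],55],
  [[0,0,0],[0,0,0.04],55],
  [[0,0,0],[0,0,0.025],55],
  [[0,0,0],[0,0,0.013],55],
  [[0,0,0],[0,0,0.006],55],
  [[0,0,0],[0,0,0],55],
  [[0,0,0],[0,0,0],0],
  [[0,0,0],[0,0,0],0],
  [[0,0,0],[0,0,0],0],
  [[0,0,0],[0,0,0],0],
  [[0,0,0],[0,0,0],0],
], force=30)

```text
time: 30.2
ee_pos: [0.5248, -0.3032, 0.0252]
tcp_rot: [179.9, 0.1, 115.5]
wrist_force: [0.1, 0.7, 7.1]
opening: 0.0274
grasp_force: 31.0
```

Request:
servo_tool([
  [[0,0,0],[0,0,-0.01],0],
  [[0,0,0],[0,0,-0.03],0],
  [[0,0,0],[0,0,-0.05],0],
  [[0,0,8.5],[0,0,-0.04],0],
  [[0,0,8.5],[0,0,0],0],
  [[0,0,0],[0,0,0],0],
  [[0,0,0],[0,0,0],0],
])

```text
time: 30.9
ee_pos: [0.5235, -0.3026, 0.1528]
tcp_rot: [-180.0, -0.0, 98.8]
wrist_force: [-0.3, -0.0, -0.7]
opening: 0.027
grasp_force: 30.1
```

```bash
python3 -c "
from h import *
go(.5114,.0647,.155,98)"
```

```text
turn z 0.79 shift(after turn) [0.3654, 0.0392, -0.0022] (now) [0.3648, 0.0442, -0.0022] rot [-1.7996e+02 -3.0000e-02  9.8790e+01] pos [ 0.5235 -0.3026  0.1528] t 30.9
```

Request:
servo_tool([
  [[0,0,0],[0.04,0.005,0],0],
  [[0,0,0],[0.04,0.005,0],0],
  [[0,0,0],[0.04,0.005,0],0],
  [[0,0,0],[0.04,0.005,0],0],
  [[0,0,0],[0.04,0.005,0],0],
  [[0,0,0],[0.04,0.005,0],0],
  [[0,0,0],[0.04,0.005,0],0],
  [[0,0,0],[0.04,0.005,0],0],
  [[0,0,0],[0.045,0.004,0],0],
  [[0,0,0],[0,0,0],0],
  [[0,0,0],[0,0,0],0],
])

```text
time: 32.0
ee_pos: [0.5124, 0.0656, 0.1522]
tcp_rot: [-179.9, 0.0, 98.8]
wrist_force: [-0.8, -1.0, -1.5]
opening: 0.0273
grasp_force: 30.1
```

```bash
python3 -c "
from h import *
go(.5114,.0647,.048,98)"
```

```text
turn z 0.84 shift(after turn) [-0.0007, -0.0011, 0.1042] (now) [-0.0007, -0.0011, 0.1042] rot [-1.7988e+02  1.0000e-02  9.8840e+01] pos [0.5124 0.0656 0.1522] t 32.0
```

Request:
servo_tool([
  [[0,0,0],[-0.0005,-0.001,0.03],0],
  [[0,0,0],[0,0,0.03],0],
  [[0,0,0],[0,0,0.02],0],
  [[0,0,0],[0,0,0.01],0],
  [[0,0,0],[0,0,0.004],0],
  [[0,0,0],[0,0,0],0],
  [[0,0,0],[0,0,0],0],
  [[0,0,0],[0,0,0],0],
])

```text
time: 32.8
ee_pos: [0.5128, 0.0641, 0.0603]
tcp_rot: [179.9, 0.0, 98.5]
wrist_force: [0.9, 0.3, -1.1]
opening: 0.0271
grasp_force: 30.1
```

Request:
servo_tool([
  [[0,0,0],[0,-0.001,0.004],0],
  [[0,0,0],[0,0,0.004],0],
  [[0,0,0],[0,0,0.003],0],
  [[0,0,0],[0,0,0.002],0],
  [[0,0,0],[0,0,0],0],
  [[0,0,0],[0,0,0],0],
])

```text
time: 33.4
ee_pos: [0.511, 0.0641, 0.047]
tcp_rot: [180.0, -0.0, 98.5]
wrist_force: [-3.5, -0.0, 7.4]
opening: 0.0273
grasp_force: 31.1
```

Request:
servo_tool([
  [[0,0,0],[0,0,0],38],
  [[0,0,0],[0,0,0],42],
  [[0,0,0],[0,0,0],46],
  [[0,0,0],[0,0,0],46],
  [[0,0,0],[0,0,-0.02],46],
  [[0,0,0],[0,0,-0.03],46],
  [[0,0,0],[0,0,-0.05],46],
  [[0,0,0],[0,0,-0.045],46],
  [[0,0,0],[0,0,0],46],
  [[0,0,0],[0,0,0],46],
])

```text
time: 34.4
ee_pos: [0.5118, 0.0641, 0.1922]
tcp_rot: [179.9, 0.0, 98.5]
wrist_force: [-0.5, -0.3, -0.7]
opening: 0.039
grasp_force: 0.0
```

```bash
python3 -c "
from h import *
go(.603,.0775,.16,68)
rects('6.png',dial=(.602,.078,.05,.115,.14),hex=(.511,.065,.035,.05,.084),L=(.534,-.2185,.05,.025,.08))
im=cv2.imread('pics/scene6.png');cv2.imwrite('pics/z6.png',cv2.resize(im[150:320,60:400],(800,400)))"
```

```text
turn z 30.54 shift(after turn) [0.0466, 0.0795, 0.0322] (now) [-0.0003, 0.0922, 0.0322] rot [179.87   0.    98.54] pos [0.5118 0.0641 0.1922] t 34.4
scene dial 151 [603.8  77.4] [44.5 15.6] 66.6 top 0.129
scene hex 144 [512.3  64.8] [30.7 28.7] 39.1 top 0.069
scene L 152 [ 534.6 -218.4] [34.2 32.6] 10.9 top 0.037
top dial few 0
top hex few 0
top L 132 [ 533.5 -218.6] [31.4 32.7] 85.3 top 0.038
```

View pics/z6.png

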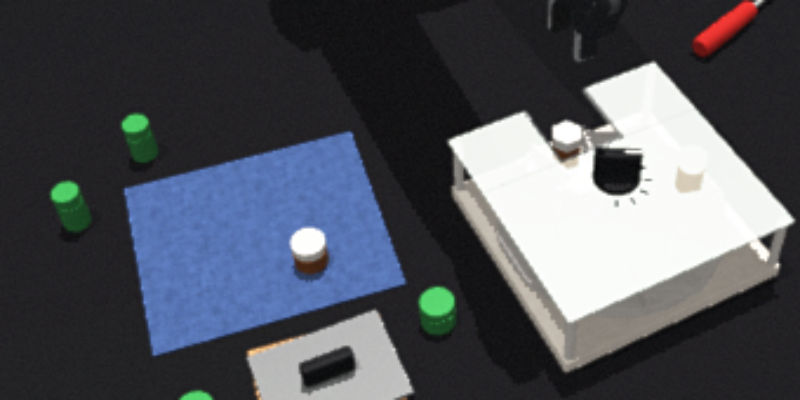

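The hex jar stands in bay 4 (z6 566,140), and the vial shows upright under the guard (690,170). Next is click 5.

Request:
servo_tool([
  [[0,0,0],[0,0.046,0],55],
  [[0,0,0],[-0.0003,0.046,0],55],
  [[0,0,8],[0,0,0],55],
  [[0,0,8],[0,0,0],55],
  [[0,0,8],[0,0,0],55],
  [[0,0,6.5],[0,0,0],55],
  [[0,0,0],[0,0,0.03],55],
  [[0,0,0],[0,0,0],55],
  [[0,0,0],[0,0,0],55],
])

```text
time: 35.4
ee_pos: [0.6013, 0.0773, 0.16]
tcp_rot: [-179.8, 0.1, 68.1]
wrist_force: [0.2, -0.8, -0.8]
opening: 0.047
grasp_force: 0.0
```

```bash
python3 -c "
from h import *
go(.603,.0775,.109,68)"
```

```text
turn z 0.07 shift(after turn) [0.0009, 0.0015, 0.051] (now) [0.0009, 0.0015, 0.051] rot [-1.7984e+02  9.0000e-02  6.8070e+01] pos [0.6013 0.0773 0.16  ] t 35.4
```

Request:
servo_tool([
  [[0,0,0],[0.001,0.0015,0.03],50],
  [[0,0,0],[0,0,0.02],50],
  [[0,0,0],[0,0,0],40],
  [[0,0,0],[0,0,0],0],
  [[0,0,0],[0,0,0],0],
  [[0,0,0],[0,0,0],0],
  [[0,0,0],[0,0,0],0],
], force=50)

```text
time: 36.1
ee_pos: [0.6026, 0.0785, 0.1129]
tcp_rot: [-179.9, -0.0, 68.1]
wrist_force: [-9.9, 3.3, 2.3]
opening: 0.0127
grasp_force: 49.7
```

Request:
servo_tool([
  [[0,0,2],[0,0,0],0],
  [[0,0,3],[0,0,0],0],
  [[0,0,4],[0,0,0],0],
  [[0,0,4],[0,0,0],0],
  [[0,0,4],[0,0,0],0],
  [[0,0,4],[0,0,0],0],
  [[0,0,4],[0,0,0],0],
  [[0,0,3],[0,0,0],0],
  [[0,0,2],[0,0,0],0],
  [[0,0,0],[0,0,0],0],
  [[0,0,0],[0,0,0],0],
])

```text
time: 37.2
ee_pos: [0.6025, 0.0785, 0.1129]
tcp_rot: [-179.9, 0.0, 38.1]
wrist_force: [-11.1, 4.3, 1.9]
opening: 0.0127
grasp_force: 49.8
```

Request:
servo_tool([
  [[0,0,0],[0,0,0],45],
  [[0,0,0],[0,0,0],45],
  [[0,0,0],[0,0,-0.02],50],
  [[0,0,0],[0,0,-0.04],60],
  [[0,0,-8.5],[0,0,-0.03],60],
  [[0,0,-8.5],[0,0,0],60],
  [[0,0,-8.5],[0,0,0],60],
  [[0,0,-8.5],[0,0,0],60],
  [[0,0,-8.5],[0,0,0],60],
  [[0,0,-8.5],[0,0,0],60],
  [[0,0,-8.5],[0,0,0],60],
  [[0,0,0],[0,0,0],60],
])

```text
time: 38.4
ee_pos: [0.6044, 0.0776, 0.2022]
tcp_rot: [179.9, 0.0, 97.7]
wrist_force: [-0.3, 0.4, 0.3]
opening: 0.0516
grasp_force: 0.0
```

Request:
servo_tool([
  [[0,0,0],[0,0,0],60],
])

```text
time: 38.5
ee_pos: [0.6043, 0.0777, 0.2019]
tcp_rot: [179.9, 0.0, 97.3]
wrist_force: [-0.1, 0.1, 0.0]
opening: 0.0512
grasp_force: 0.0
```

```bash
python3 -c "
from h import *
rects('7.png',dial=(.602,.078,.05,.115,.14),L=(.534,-.2185,.06,.025,.08))
go(.534,-.2185,.13,98)"
```

```text
scene dial 155 [603.7  78.4] [46.4 15.7] 39.2 top 0.129
scene L 164 [ 534.9 -217.9] [32.3 33.7] 85.0 top 0.037
top dial few 0
top L 133 [ 533.3 -219.2] [32.1 32. ] 0.8 top 0.038
turn z -0.66 shift(after turn) [-0.2836, -0.1107, 0.0716] (now) [-0.2848, -0.1074, 0.0716] rot [179.96   0.    97.34] pos [0.6041 0.0777 0.2016] t 38.6
```

Request:
servo_tool([
  [[0,0,0],[-0.0355,-0.0135,0],60],
  [[0,0,0],[-0.0355,-0.0135,0],60],
  [[0,0,0],[-0.0355,-0.0135,0],60],
  [[0,0,0],[-0.0355,-0.0135,0],60],
  [[0,0,0],[-0.0355,-0.0135,0.01],60],
  [[0,0,0],[-0.0355,-0.0135,0.02],60],
  [[0,0,0],[-0.0355,-0.0135,0.02],60],
  [[0,0,0],[-0.036,-0.0135,0.02],60],
  [[0,0,0],[0,0,0],60],
  [[0,0,0],[0,0,0],60],
])

```text
time: 39.6
ee_pos: [0.5337, -0.2191, 0.1309]
tcp_rot: [-180.0, -0.0, 97.3]
wrist_force: [0.3, 0.4, 1.0]
opening: 0.0513
grasp_force: 0.0
```

```bash
python3 -c "
from h import *
go(.534,-.2185,.015,97.5)"
```

```text
turn z -0.17 shift(after turn) [0.0006, 0.0004, 0.1159] (now) [0.0006, 0.0004, 0.1159] rot [-1.7996e+02 -3.0000e-02  9.7330e+01] pos [ 0.5337 -0.2191  0.1309] t 39.6
```

Request:
servo_tool([
  [[0,0,0],[0,0,0.04],60],
  [[0,0,0],[0,0,0.04],60],
  [[0,0,0],[0,0,0.02],60],
  [[0,0,0],[0,0,0.01],60],
  [[0,0,0],[0,0,0.004],60],
  [[0,0,0],[0,0,0],60],
  [[0,0,0],[0,0,0],0],
  [[0,0,0],[0,0,0],0],
  [[0,0,0],[0,0,0],0],
  [[0,0,0],[0,0,0],0],
  [[0,0,0],[0,0,0],0],
], force=30)

```text
time: 40.7
ee_pos: [0.5352, -0.2187, 0.019]
tcp_rot: [179.9, 0.1, 97.5]
wrist_force: [-0.3, 1.7, 6.5]
opening: 0.0329
grasp_force: 29.7
```

Request:
servo_tool([
  [[0,0,0],[0,0,-0.01],0],
  [[0,0,0],[0,0,-0.03],0],
  [[0,0,0],[0,0,-0.05],0],
  [[0,0,-0.5],[0,0,-0.045],0],
  [[0,0,0],[0,0,0],0],
  [[0,0,0],[0,0,0],0],
])

```text
time: 41.3
ee_pos: [0.5349, -0.2188, 0.154]
tcp_rot: [179.9, 0.1, 98.0]
wrist_force: [0.8, -0.5, -1.4]
opening: 0.0329
grasp_force: 30.2
```

```bash
python3 -c "
from h import *
go(.5114,.0647,.15,98)"
```

```text
turn z 0.03 shift(after turn) [0.284, 0.0162, 0.004] (now) [0.284, 0.0164, 0.004] rot [1.7985e+02 9.0000e-02 9.8030e+01] pos [ 0.5349 -0.2188  0.154 ] t 41.3
```

Request:
servo_tool([
  [[0,0,0],[0.0405,0.0023,0],0],
  [[0,0,0],[0.0405,0.0023,0],0],
  [[0,0,0],[0.0405,0.0023,0],0],
  [[0,0,0],[0.0405,0.0023,0],0],
  [[0,0,0],[0.0405,0.0023,0],0],
  [[0,0,0],[0.0405,0.0023,0],0],
  [[0,0,0],[0.0405,0.0023,0],0],
  [[0,0,0],[0,0,0],0],
  [[0,0,0],[0,0,0],0],
])

```text
time: 42.2
ee_pos: [0.5098, 0.0651, 0.151]
tcp_rot: [-179.9, 0.0, 98.2]
wrist_force: [0.1, -0.7, -1.6]
opening: 0.0327
grasp_force: 30.2
```

```bash
python3 -c "
from h import *
go(.5114,.0647,.042,98)"
```

```text
turn z 0.16 shift(after turn) [-0.0007, 0.0015, 0.109] (now) [-0.0007, 0.0015, 0.109] rot [-1.7988e+02  1.0000e-02  9.8160e+01] pos [0.5098 0.0651 0.151 ] t 42.2
```

Request:
servo_tool([
  [[0,0,0],[-0.0005,0.0015,0.03],0],
  [[0,0,0],[0,0,0.03],0],
  [[0,0,0],[0,0,0.02],0],
  [[0,0,0],[0,0,0.01],0],
  [[0,0,0],[0,0,0.004],0],
  [[0,0,0],[0,0,0],0],
  [[0,0,0],[0,0,0],0],
  [[0,0,0],[0,0,0],0],
])

```text
time: 43.0
ee_pos: [0.5127, 0.0642, 0.0593]
tcp_rot: [179.9, 0.0, 98.0]
wrist_force: [-0.5, 0.2, -0.2]
opening: 0.033
grasp_force: 30.2
```

Request:
servo_tool([
  [[0,0,0],[0,-0.001,0.005],0],
  [[0,0,0],[0,0,0.005],0],
  [[0,0,0],[0,0,0.004],0],
  [[0,0,0],[0,0,0.002],0],
  [[0,0,0],[0,0,0.002],0],
  [[0,0,0],[0,0,0],0],
  [[0,0,0],[0,0,0],0],
])

```text
time: 43.7
ee_pos: [0.511, 0.0641, 0.0409]
tcp_rot: [180.0, -0.0, 98.0]
wrist_force: [-4.3, -0.2, 6.7]
opening: 0.0327
grasp_force: 30.7
```

Request:
servo_tool([
  [[0,0,0],[0,0,0],44],
  [[0,0,0],[0,0,0],48],
  [[0,0,0],[0,0,0],51],
  [[0,0,0],[0,0,0],51],
  [[0,0,0],[0,0,-0.02],51],
  [[0,0,0],[0,0,-0.03],51],
  [[0,0,0],[0,0,-0.05],51],
  [[0,0,0],[0,0,-0.05],51],
  [[0,0,0],[0,0,0],51],
  [[0,0,0],[0,0,0],51],
])

```text
time: 44.7
ee_pos: [0.5118, 0.0642, 0.1915]
tcp_rot: [179.8, 0.0, 98.0]
wrist_force: [0.3, -0.0, -0.5]
opening: 0.0439
grasp_force: 0.0
```

```bash
python3 -c "
from h import *
go(.603,.0775,.16,38)
rects('8.png',dial=(.602,.078,.05,.115,.14),low=(.511,.065,.035,.048,.084),C=(.671,-.233,.05,.022,.06))
im=cv2.imread('pics/scene8.png');cv2.imwrite('pics/z8.png',cv2.resize(im[150:320,60:400],(800,400)))"
```

```text
turn z 60.05 shift(after turn) [0.08, 0.0457, 0.0315] (now) [0.0004, 0.0921, 0.0315] rot [179.84   0.    98.05] pos [0.5118 0.0642 0.1915] t 44.7
scene dial 156 [604.6  78. ] [45.5 17.9] 40.5 top 0.129
scene low 145 [511.   65.9] [33.4 62.7] 17.9 top 0.06
scene C 185 [ 670.6 -232.8] [17.1 49.8] 4.6 top 0.036
top dial few 0
top low few 0
top C 109 [ 669.9 -233.2] [14.1 48.8] 5.0 top 0.037
```

View pics/z8.png

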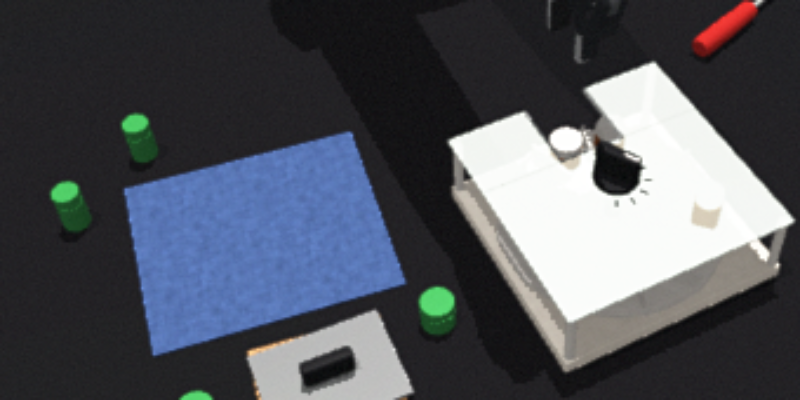

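The low jar stands in bay 5, with the hex jar beside it and the vial upright under the guard. I wind the dial back.

Request:
servo_tool([
  [[0,0,0],[0,0.046,0],55],
  [[0,0,0],[0.0003,0.046,0],55],
  [[0,0,8.5],[0,0,0],55],
  [[0,0,8.5],[0,0,0],55],
  [[0,0,8.5],[0,0,0],55],
  [[0,0,8.5],[0,0,0],55],
  [[0,0,8.5],[0,0,0],55],
  [[0,0,8.5],[0,0,0],55],
  [[0,0,8.5],[0,0,0],55],
  [[0,0,0],[0,0,0.03],55],
  [[0,0,0],[0,0,0],55],
  [[0,0,0],[0,0,0],55],
])

```text
time: 46.0
ee_pos: [0.6012, 0.0771, 0.1589]
tcp_rot: [-179.9, 0.2, 38.6]
wrist_force: [0.2, 0.1, -0.3]
opening: 0.0467
grasp_force: 0.0
```

```bash
python3 -c "
from h import *
go(.603,.0778,.109,38)"
```

```text
turn z 0.57 shift(after turn) [0.0018, 0.0006, 0.0499] (now) [0.0018, 0.0006, 0.0499] rot [-1.799e+02  1.600e-01  3.857e+01] pos [0.6012 0.0771 0.1589] t 46.0
```

Request:
servo_tool([
  [[0,0,0.5],[0.001,0.0005,0.03],50],
  [[0,0,0],[0,0,0.02],50],
  [[0,0,0],[0,0,0],40],
  [[0,0,0],[0,0,0],0],
  [[0,0,0],[0,0,0],0],
  [[0,0,0],[0,0,0],0],
  [[0,0,0],[0,0,0],0],
], force=50)

```text
time: 46.7
ee_pos: [0.6028, 0.0787, 0.112]
tcp_rot: [-179.9, -0.1, 38.1]
wrist_force: [-5.8, 5.5, 0.2]
opening: 0.0125
grasp_force: 49.8
```

Request:
servo_tool([
  [[0,0,-2],[0,0,0],0],
  [[0,0,-3],[0,0,0],0],
  [[0,0,-4],[0,0,0],0],
  [[0,0,-4],[0,0,0],0],
  [[0,0,-4],[0,0,0],0],
  [[0,0,-4],[0,0,0],0],
  [[0,0,-4],[0,0,0],0],
  [[0,0,-4],[0,0,0],0],
  [[0,0,-4],[0,0,0],0],
  [[0,0,-4],[0,0,0],0],
  [[0,0,-4],[0,0,0],0],
  [[0,0,-4],[0,0,0],0],
])

```text
time: 47.9
ee_pos: [0.6027, 0.0787, 0.112]
tcp_rot: [-180.0, -0.1, 83.3]
wrist_force: [-6.6, 6.3, 0.3]
opening: 0.0128
grasp_force: 49.8
```

Request:
servo_tool([
  [[0,0,-4],[0,0,0],0],
  [[0,0,-4],[0,0,0],0],
  [[0,0,-4],[0,0,0],0],
  [[0,0,-4],[0,0,0],0],
  [[0,0,-4],[0,0,0],0],
  [[0,0,-4],[0,0,0],0],
  [[0,0,-4],[0,0,0],0],
  [[0,0,-4],[0,0,0],0],
  [[0,0,-4],[0,0,0],0],
  [[0,0,-4],[0,0,0],0],
  [[0,0,-4],[0,0,0],0],
  [[0,0,-4],[0,0,0],0],
])

```text
time: 49.1
ee_pos: [0.6026, 0.0787, 0.112]
tcp_rot: [179.9, -0.1, 131.2]
wrist_force: [-6.7, 6.2, 1.3]
opening: 0.0125
grasp_force: 50.5
```

Request:
servo_tool([
  [[0,0,-4],[0,0,0],0],
  [[0,0,-4],[0,0,0],0],
  [[0,0,-4],[0,0,0],0],
  [[0,0,-4],[0,0,0],0],
  [[0,0,-4],[0,0,0],0],
  [[0,0,-4],[0,0,0],0],
  [[0,0,-4],[0,0,0],0],
  [[0,0,-4],[0,0,0],0],
  [[0,0,-4],[0,0,0],0],
  [[0,0,-4],[0,0,0],0],
  [[0,0,-4],[0,0,0],0],
  [[0,0,0],[0,0,0],0],
])

```text
time: 50.3
ee_pos: [0.6025, 0.0787, 0.112]
tcp_rot: [179.9, -0.1, 175.3]
wrist_force: [-7.7, 4.4, 0.7]
opening: 0.0127
grasp_force: 50.1
```

```bash
python3 -c "
from h import *
go(.603,.0778,.109,188);print(get_obs()['torque'],get_obs()['wrist_force'])"
```

```text
turn z -12.75 shift(after turn) [-0.0004, -0.001, 0.003] (now) [-0.0006, -0.0009, 0.003] rot [ 1.7987e+02 -6.0000e-02  1.7525e+02] pos [0.6025 0.0787 0.112 ] t 50.3
[1.20587071 1.53096724 0.13408105] [-7.65011665  4.42320357  0.7297242 ]
```

Request:
servo_tool([
  [[0,0,-4],[0,0,0],0],
  [[0,0,-4],[0,0,0],0],
  [[0,0,-3],[0,0,0],0],
  [[0,0,-1.5],[0,0,0],0],
  [[0,0,0],[0,0,0],0],
  [[0,0,0],[0,0,0],0],
  [[0,0,0],[0,0,0],45],
  [[0,0,0],[0,0,0],45],
  [[0,0,0],[0,0,-0.01],50],
  [[0,0,0],[0,0,-0.04],60],
  [[0,0,0],[0,0,-0.03],60],
])

```text
time: 51.4
ee_pos: [0.6033, 0.0773, 0.193]
tcp_rot: [-180.0, 0.1, -172.5]
wrist_force: [0.6, 0.9, 0.6]
opening: 0.0513
grasp_force: 0.0
```

Request:
servo_tool([
  [[0,0,8.5],[0,0,0],60],
  [[0,0,8.5],[0,0,0],60],
  [[0,0,8.5],[0,0,0],60],
  [[0,0,8.5],[0,0,0],60],
  [[0,0,8.5],[0,0,0],60],
  [[0,0,8.5],[0,0,0],60],
  [[0,0,8.5],[0,0,0],60],
  [[0,0,8.5],[0,0,0],60],
  [[0,0,8.5],[0,0,0],60],
  [[0,0,8.5],[0,0,0],60],
  [[0,0,8],[0,0,0],60],
  [[0,0,0],[0,0,0],60],
])

```text
time: 52.6
ee_pos: [0.6035, 0.0773, 0.1914]
tcp_rot: [179.9, 0.0, 94.4]
wrist_force: [-0.0, -0.5, -0.4]
opening: 0.0512
grasp_force: 0.0
```

```bash
python3 -c "
from h import *
go(.671,-.2335,.11,95)
rects('9.png',dial=(.602,.078,.05,.115,.14),C=(.671,-.233,.06,.022,.06))
im=cv2.imread('pics/scene9.png');cv2.imwrite('pics/z9.png',cv2.resize(im[170:310,240:410],(680,560)))"
```

```text
turn z -0.59 shift(after turn) [-0.3155, 0.0401, 0.0814] (now) [-0.3151, 0.0434, 0.0814] rot [179.92   0.    94.41] pos [0.6035 0.0773 0.1914] t 52.6
scene dial 144 [604.   78.5] [46.6 15.2] 6.7 top 0.129
scene C 187 [ 671.  -232.5] [16.7 50.5] 5.8 top 0.036
top dial few 0
top C 106 [ 670.  -233.2] [14.3 49.1] 5.9 top 0.037
```

View pics/z9.png

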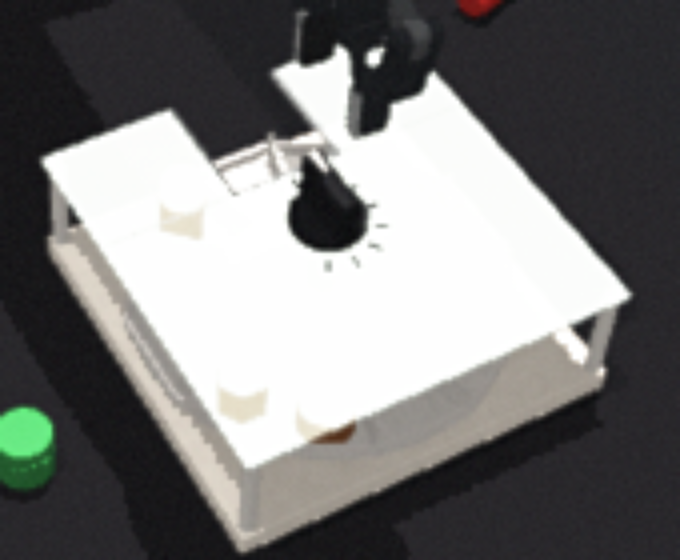

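All three samples are upright under the guard (180,215; 240,395; 325,425), and the dial points at the port. I fetch the cover.

Request:
servo_tool([
  [[0,0,0],[-0.0394,0.0053,0],55],
  [[0,0,0],[-0.0394,0.0053,0],55],
  [[0,0,0],[-0.0394,0.0053,0],55],
  [[0,0,0],[-0.0394,0.0053,0],55],
  [[0,0,0],[-0.0394,0.0053,0],55],
  [[0,0,0],[-0.0394,0.0053,0.02],55],
  [[0,0,0],[-0.0394,0.0053,0.03],55],
  [[0,0,0],[-0.0394,0.0053,0.03],55],
  [[0,0,0],[0,0,0],55],
  [[0,0,0],[0,0,0],55],
  [[0,0,0],[0,0,0],55],
])

```text
time: 53.8
ee_pos: [0.6709, -0.2328, 0.1116]
tcp_rot: [179.9, 0.0, 94.7]
wrist_force: [0.6, -0.4, 0.3]
opening: 0.0471
grasp_force: 0.0
```

```bash
python3 -c "
from h import *
go(.671,-.2335,.017,94.8)"
```

```text
turn z -0.13 shift(after turn) [-0.0007, 0.0001, 0.0946] (now) [-0.0007, 0.0001, 0.0946] rot [1.7992e+02 2.0000e-02 9.4670e+01] pos [ 0.6709 -0.2328  0.1116] t 53.8
```

Request:
servo_tool([
  [[0,0,0],[-0.0005,0,0.03],55],
  [[0,0,0],[0,0,0.03],55],
  [[0,0,0],[0,0,0.02],50],
  [[0,0,0],[0,0,0.01],50],
  [[0,0,0],[0,0,0.003],40],
  [[0,0,0],[0,0,0],40],
  [[0,0,0],[0,0,0],0],
  [[0,0,0],[0,0,0],0],
  [[0,0,0],[0,0,0],0],
  [[0,0,0],[0,0,0],0],
  [[0,0,0],[0,0,0],0],
], force=60)

```text
time: 54.9
ee_pos: [0.6714, -0.2341, 0.0192]
tcp_rot: [179.8, 0.1, 94.5]
wrist_force: [0.5, 0.9, 5.9]
opening: 0.0126
grasp_force: 62.0
```

Request:
servo_tool([
  [[0,0,0],[0,0,-0.01],0],
  [[0,0,0],[0,0,-0.03],0],
  [[0,0,0],[0,0,-0.05],0],
  [[0,0,-3.4],[0,0,-0.05],0],
  [[0,0,0],[0,0,-0.01],0],
  [[0,0,0],[0,0,0],0],
  [[0,0,0],[0,0,0],0],
])

```text
time: 55.6
ee_pos: [0.6702, -0.2338, 0.1657]
tcp_rot: [-179.9, -0.0, 97.9]
wrist_force: [-0.2, -0.5, -3.0]
opening: 0.0124
grasp_force: 61.0
```

```bash
python3 -c "
from h import *
go(.517,.0657,.165,98.1)
rects(C=(.671,-.233,.06,.17,.2))"
```

```text
turn z -0.18 shift(after turn) [0.3181, -0.1094, 0.0007] (now) [0.3178, -0.1105, 0.0007] rot [-1.7991e+02 -4.0000e-02  9.7920e+01] pos [ 0.6702 -0.2338  0.1657] t 55.6
scene C 126 [ 676.4 -235.2] [45.3 28.3] 65.3 top 0.188
top C 109 [ 668.9 -221. ] [24.4 36.8] 83.8 top 0.195
```

Request:
servo_tool([
  [[0,0,0],[0.0352,-0.0122,0],0],
  [[0,0,0],[0.0352,-0.0122,0],0],
  [[0,0,0],[0.0352,-0.0122,0],0],
  [[0,0,0],[0.0352,-0.0122,0],0],
  [[0,0,0],[0.0352,-0.0122,0],0],
  [[0,0,0],[0.0352,-0.0122,0],0],
  [[0,0,0],[0.0352,-0.0122,0],0],
  [[0,0,0],[0.0352,-0.0122,0],0],
  [[0,0,0],[0.0352,-0.0122,0.02],0],
  [[0,0,0],[0,0,0.015],0],
  [[0,0,0],[0,0,0],0],
  [[0,0,0],[0,0,0],0],
])

```text
time: 56.9
ee_pos: [0.5177, 0.0642, 0.1315]
tcp_rot: [-179.9, 0.0, 97.9]
wrist_force: [0.6, 0.4, -1.6]
opening: 0.0127
grasp_force: 60.8
```

```bash
python3 -c "
from h import *
go(.5175,.065,.105,98.1)
rects(C=(.517,.065,.06,.125,.2),dial=(.602,.078,.03,.12,.14))"
```

```text
turn z -0.18 shift(after turn) [0.0008, -0.0001, 0.0265] (now) [0.0008, -0.0001, 0.0265] rot [-1.799e+02  1.000e-02  9.792e+01] pos [0.5177 0.0642 0.1315] t 56.9
scene C 411 [519.5  65.1] [50.  98.7] 83.3 top 0.198
scene dial 121 [603.1  77.6] [47.8 14.3] 9.1 top 0.129
top C few 0
top dial few 0
```

Request:
servo_tool([
  [[0,0,0],[0.0005,0,0.01],0],
  [[0,0,0],[0,0,0.008],0],
  [[0,0,0],[0,0,0.004],0],
  [[0,0,0],[0,0,0.003],0],
  [[0,0,0],[0,0,0],0],
  [[0,0,0],[0,0,0],0],
  [[0,0,0],[0,0,0],0],
])

```text
time: 57.7
ee_pos: [0.5181, 0.0653, 0.1075]
tcp_rot: [180.0, -0.0, 97.9]
wrist_force: [0.4, -0.4, -2.4]
opening: 0.0123
grasp_force: 60.9
```

Request:
servo_tool([
  [[0,0,0],[0,0,0.002],0],
  [[0,0,0],[0,0,0.0015],0],
  [[0,0,0],[0,0,0],0],
  [[0,0,0],[0,0,0],0],
])

```text
time: 58.1
ee_pos: [0.5181, 0.0652, 0.1041]
tcp_rot: [180.0, 0.0, 97.9]
wrist_force: [-1.7, -0.6, 3.3]
opening: 0.0124
grasp_force: 61.6
```

Contact. I let go, lift and back away.

Request:
servo_tool([
  [[0,0,0],[0,0,0],25],
  [[0,0,0],[0,0,0],40],
  [[0,0,0],[0,0,0],40],
  [[0,0,0],[0,0,-0.02],45],
  [[0,0,0],[0,0,-0.05],45],
  [[0,0,0],[0,0,-0.05],45],
  [[0,0,0],[-0.04,-0.02,0],45],
  [[0,0,0],[-0.04,-0.02,0],45],
  [[0,0,0],[-0.04,-0.02,0],45],
  [[0,0,0],[-0.04,-0.02,0],45],
  [[0,0,0],[-0.04,-0.02,0],45],
  [[0,0,0],[-0.04,-0.02,0],45],
])

```text
time: 59.3
ee_pos: [0.4314, -0.1906, 0.2239]
tcp_rot: [180.0, 0.0, 98.0]
wrist_force: [1.0, -0.5, 0.2]
opening: 0.0384
grasp_force: 0.0
```

```bash
python3 -c "
from h import *
rects('10.png',Cbar=(.517,.065,.04,.105,.14),dial=(.602,.078,.04,.12,.14))
im,d=snap('top');W=cloud('top',d);x,y,z=W[...,0],W[...,1],W[...,2]
m=(abs(x-.517)<.08)&(abs(y-.065)<.08)&(z>.08)&(z<.1)&(im.max(2)<215)&(im.max(2)>120)
print(cv2.minAreaRect((W[m][:,:2]*1000).astype(np.float32)))
i=cv2.imread('pics/scene10.png');a=cv2.resize(i[170:310,240:410],(480,395));b=cv2.resize(cv2.imread('pics/top10.png')[110:235,170:300],(320,308));o=np.zeros((395,800,3),np.uint8);o[:,:480]=a;o[:308,480:]=b;cv2.imwrite('pics/z10.png',o)"
```

```text
scene Cbar 156 [519.4  66.7] [16.4 51.1] 7.3 top 0.121
scene dial 122 [603.4  78.5] [45.5 14.9] 7.9 top 0.129
top Cbar 125 [516.9  65.1] [13.8 49.5] 8.1 top 0.122
top dial 105 [602.   77.3] [45.1 13.6] 7.6 top 0.131
((535.3496704101562, 66.05948638916016), (134.5211181640625, 135.981201171875), 8.095622062683105)
```

View pics/z10.png

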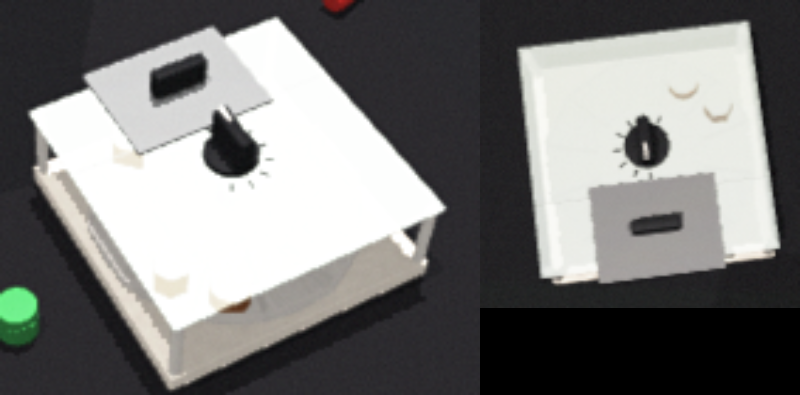

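The cover lies squarely over the port, 85–86 mm from the dial axis at 8°. The dial is at its stop and the samples are upright. I hand the job in.

```bash
python3 -c "
from workcell import *
print(job_done())"
```

```text
the job is handed in; nothing more can be done
None
```

I handed the job in at about 59 s: the vial, hex jar and low jar stand upright in bays 1, 4 and 5 (there was no square bottle), the dial is at its stop and the cover is square over the port in the last pictures, though `job_done` gave no verdict.

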